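# Sort seized property into the evidence trays

## Task

Sort the seized property into the evidence trays: both phones flat and screen up, side by side on the floor of the blue tray, the green bottle standing upright in the red tray, and the brass padlock in the yellow tray. Set the phones and the bottle down gently rather than dropping them, keep the bottle upright throughout, and leave the orange marker and the roll of tape where they are.

Things in the scene. Friction and masses are not known exactly. Their poses are not given: they have to be found in the camera images.
- smartphone: White smartphone with a black screen, lying screen up: 118 mm long (its x), 58 mm wide (y), 10 mm thick, about 0.15 kg. Origin: centre of its underside; z up out of the screen.
- keypad_phone: Grey keypad phone with a small black screen and white keys, lying keys up: 108 mm long (its x), 48 mm wide (y), 14 mm thick, about 0.11 kg. Origin: centre of its underside; z up out of the keys.
- bottle: Sealed round bottle of green glass with a plain yellow label and a black cap, standing upright: body 58 mm across up to 88 mm high, tapering to the neck at 115 mm; cap 30 mm across, from 122 to 152 mm high (the cap can be gripped); about 0.3 kg. Origin: centre of its underside; z up its axis.
- padlock: Brass padlock lying flat: body 46 mm (its x) by 42 mm (y), 20 mm thick; a steel shackle reaches out to x = 53 mm, 34 mm wide, 6 to 14 mm high; about 0.22 kg. Origin: centre of the underside of the brass body; z up.
- phone_tray: An open-topped blue plastic tray fixed to the table, 154 x 218 mm outside (along its x and y), 22 mm high, walls and floor 4 mm thick. Origin: centre of its underside; z up. For the two phones; both fit side by side along its y, long sides along its x.
- bottle_tray: An open-topped red plastic tray fixed to the table, 130 x 130 mm outside (along its x and y), 22 mm high, walls and floor 4 mm thick. Origin: centre of its underside; z up. For the bottle.
- lock_tray: An open-topped yellow plastic tray fixed to the table, 130 x 130 mm outside (along its x and y), 22 mm high, walls and floor 4 mm thick. Origin: centre of its underside; z up. For the padlock.
- marker_tent: Loose orange plastic marker, tent-shaped, 36 x 40 mm and 42 mm high; a bystander, to be left alone. Origin: centre of its underside.
- tape_roll: Loose brown roll of tape lying flat, 52 mm across, 24 mm high; a bystander, to be left alone. Origin: centre of its underside.
Things that resemble listed ones, but are neither listed nor needed, are in the scene too. Several things have the shape of the keypad_phone; the one meant has the colours described above.

How it is judged:
By the outcome, as a careful person would: the job done as asked, in the order asked, and still so for the second after the job is handed in, with the robot touching nothing.
It also fails if it takes over 102 s, if anything falls off the work surface, if the arm or the gripper's body presses on something with over 40 N, if the wrist force passes 120 N, or if a joint passes its speed limit or range.

## Robot

A 7-joint arm with a two-finger parallel gripper is mounted at the origin on the work surface. World frame = base frame: x ahead of the robot, y to its left, z up, the work surface at z = 0. Lengths are in m, angles in rad, forces in N, time in s.
With the tool pointing down it reaches from about 0.425 to 0.925 m from the base axis. Payload 6.8 kg.
Tool frame: the origin (TCP) lies midway between the tips of the shut fingers; the grasp point (between the pads) lies 19 mm behind it (robot.grip_depth is the distance from the TCP to the grasp point, in m); z points along the fingers, y is the line along which they close (so a half turn about z gives the same grasp; the last joint's range is limited). The gripper opens to 88 mm and grips with 3 to 60 N. Pads are 20 mm wide; open, the fingers measure 115 mm over their backs; the gripper's body (75 mm by 178 mm) begins 61 mm behind the grasp point.
Start: joints at [-1.281, 0.477, 0.022, 1.555, -0.011, 1.109, -0.083], TCP at [0.261, 0.622, 0.223] pointing down, gripper open.
Joint ranges: [-2.96, 2.96], [-0.34, 2.1], [-1.41, 1.46], [0.24, 2.44], [-1.37, 4.51], [0.17, 1.92], [-2.96, 2.96]. Speed limits (rad/s): [2.39, 2.39, 3.14, 3.14, 3.14, 3.14, 3.14].

## Interface

Orientations are given as a unit quaternion [w, x, y, z].
In Python, from plant import robot gives the robot as it stands.
- The arm moves only by the shell command python3 -m jog 'ROWS' [OPENING] [FORCE]. ROWS is JSON, a list that holds one entry, the list of rows, each a list of 4 numbers: the shift along the tool's x, y, z in mm, then the turn about the tool's z in degrees. A call has 1 to 8 rows; each row shifts and turns the commanded pose from where the row before left it, along the tool's axes as they then stand; what a row does not reach is not made up. A row lasts 1/10 s, in which the tool goes at most 50 mm and 8.59 degrees, less where a joint would pass 70% of its speed; a pose out of reach is approached as far as the arm can. A call is refused whole if a number of a shift passes 50 or a number of a turn 8.59, either way. A call with a gripper value outside its range is refused whole. OPENING is the finger opening in mm, from 0 to 87.8, set as the call begins (- or left out, the last holds). The fingers move at their own pace and stop on an object; FORCE is the grip in N (left out, the last holds). Time passes only in rows, so rows that do not move let the fingers close. It gives the time, the measured TCP pose, the force, the opening and the grip force at its end, in the units of the state.
- robot.state(): the state, without advancing time (a new reading comes with each control period).
- robot.capture(name): name is "scene" or "top" or "wrist"; returns a dict with "frame" (420x560x3 uint8, blue, green, red), "z_map" (420x560 float32, m along the optical axis (not along the pixel's ray), 0 where there is no reading), "mtx" (3x3 intrinsics, pixels), "R" (3x3) and "t" (3): a world point X has camera coordinates R X + t. Camera axes: x right, y down, z forward; pixel columns grow to the right and rows downward; lengths in m; the calibration is good to about 2 mm. A picture is of the moment at which its call begins.
- robot.job_done(): hands the job in; it is judged then, once.
The state is a dict: "clock": time; "joints": joint angles; "qd": joint speeds; "joint_torque": joint torques, N m; "position": TCP position; "eef_rot": TCP orientation; "wrist_force": force on the tool from outside, world axes, zero at the start; "wrist_torque": the same for the moment, N m; "grip_width": finger opening in m; "finger_force": force on a finger pad.
Only numpy, scipy, OpenCV 4.12 (cv2) and the standard library are available. Lean on these libraries where they do the work, as an engineer would, in place of code of your own. Each camera call takes 0.05 s, during which the arm holds its last target. There are 200 camera calls.

## Working session

There is one attempt and no reset: what is moved stays moved. The work goes in short steps, Python scripts to look and compute and a shell command to move; the robot and the scene stay as the last step left them, time stands still between calls to the robot, and variables do not carry over. Pictures are saved under pics/ and viewed, at most 14 in all, crops included, and the job is handed in when it is done.

```bash
mkdir -p pics; ls; python3 - <<'E'
from plant import robot
import cv2,numpy as np
s=robot.state();print({k:np.round(v,3).tolist() for k,v in s.items()})
for n in("top","scene"):
    c=robot.capture(n);cv2.imwrite(f"pics/{n}0.png",cv2.resize(c["frame"],(784,588),interpolation=cv2.INTER_CUBIC));np.savez(f"{n}0.npz",**c)
    print(c["mtx"],c["R"],c["t"])
E
```

```text
pics
{'clock': 0.0, 'joints': [-1.281, 0.478, 0.022, 1.556, -0.012, 1.109, -0.083], 'qd': [0.0, 0.0, 0.001, -0.001, 0.0, 0.0, 0.0], 'joint_torque': [0.0, -58.286, 1.535, -27.26, -0.054, 0.017, 0.0], 'position': [0.261, 0.622, 0.222], 'eef_rot': [-0.0, 0.198, 0.98, -0.001], 'wrist_force': [-0.17, -0.543, 0.785], 'wrist_torque': [-0.02, -0.018, -0.012], 'finger_force': 0.0, 'grip_width': 0.088}
[[418.38921753   0.         279.98965451]
 [  0.         418.38921753 209.46526449]
 [  0.           0.           1.        ]] [[ 0.00887503 -0.99988268  0.01248425]
 [-0.98714791 -0.0107528  -0.1594471 ]
 [ 0.15956264 -0.0109087  -0.98712753]] [-0.01469505  0.58130874  1.04245647]
[[399.42566776   0.         272.58809744]
 [  0.         399.42566776 210.63353318]
 [  0.           0.           1.        ]] [[ 0.46775647  0.8836616   0.0186025 ]
 [ 0.67511197 -0.34362053 -0.6528007 ]
 [-0.57046272  0.31791052 -0.75730125]] [-0.27905693 -0.3652246   1.2261065 ]
```

View pics/top0.png

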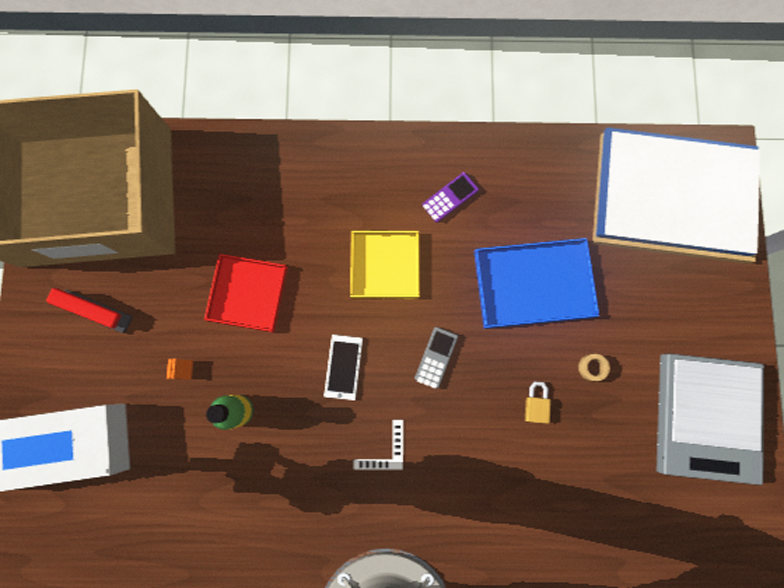

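View pics/scene0.png

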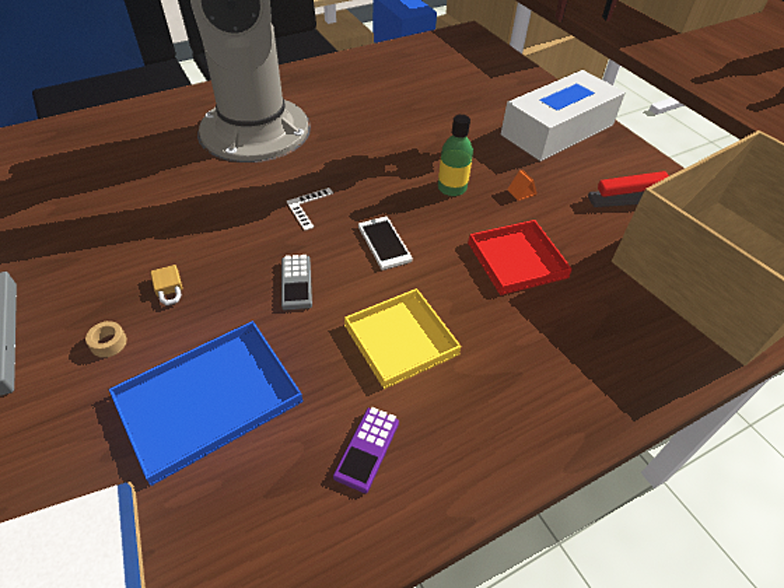

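The top view (784x588 scale) shows the white smartphone at (344,367), grey keypad phone at (437,358), bottle at (225,412) and padlock at (539,403). The trays are blue (538,283), red (247,293) and yellow (385,264). The bystanders are the marker (180,369) and tape (594,367), and the purple phone is a decoy.

```bash
cat > h.py <<'E'
import numpy as np,cv2
from scipy.spatial.transform import Rotation as Ro
def world(c):
    z=c["z_map"];v,u=np.mgrid[:420,:560];m=c["mtx"]
    P=np.dstack([(u-m[0,2])/m[0,0]*z,(v-m[1,2])/m[1,1]*z,z])
    W=(P-c["t"])@c["R"];W[z==0]=np.nan;return W
def rect(W,box,zlo,zhi):  # box u0,v0,u1,v1 native px; centre, long side angle (deg from x), sizes
    u0,v0,u1,v1=box;p=W[v0:v1,u0:u1].reshape(-1,3);p=p[(p[:,2]>zlo)&(p[:,2]<zhi)]
    b=cv2.boxPoints(r:=cv2.minAreaRect(p[:,:2].astype(np.float32)*1000))
    e=max((b[1]-b[0],b[2]-b[1]),key=np.linalg.norm)
    return np.round(r[0],1),np.round(r[1],1),round(float(np.degrees(np.arctan2(e[1],e[0]))%180),1),len(p),round(float(np.median(p[:,2])),4)
def tool(s):
    R=Ro.from_quat(np.roll(s["eef_rot"],-1)).as_matrix();return R,np.degrees(np.arctan2(R[1,1],R[0,1]))
def go(s,x,y,z,yaw=None):  # remaining move in tool axes mm (before turn), and turn deg; yaw = desired tool-y heading deg
    R,a=tool(s);d=R.T@(np.array([x,y,z])-s["position"])*1000
    t=0 if yaw is None else -((yaw-a+90)%180-90)
    print("shift",np.round(d,1),"turn",np.round(t,1),"pos",np.round(s["position"],4),"yaw",round(a,1),"clk",round(s["clock"],2))
E
python3 - <<'E'
from h import *
from plant import robot
W=world(np.load("top0.npz"))
for n,b,lo,hi in [("smart",(310,310,360,390),.005,.03),("key",(410,310,450,375),.006,.03),("bottle",(200,370,265,430),.146,.17),("lock",(505,370,555,430),.015,.03),("shack",(505,370,555,430),.004,.03),
 ("blue",(450,220,590,330),.014,.03),("red",(190,240,280,330),.014,.03),("yel",(320,220,440,300),.014,.03),("tape",(560,340,620,400),.01,.03),("mark",(160,340,220,400),.01,.06)]:
    b=tuple(int(v/1.4) for v in (b[0],b[1],b[2],b[3])) if n not in() else b
    print(n,*rect(W,tuple(b),lo,hi))
print(np.round(W[300,245],3),tool(robot.state()))
E
```

```text
smart [478.9  97.4] [148.2  90.2] 4.0 819 0.0099
key [480.1 -87.6] [60.2 89.3] 177.4 544 0.0136
bottle [365.  278.3] [28.  26.8] 89.8 140 0.1511
lock [ 382.4 -282.4] [41.9 71.7] 172.7 290 0.0193
shack [ 388.6 -274.7] [105.6  91.4] 4.6 415 0.018
blue [ 611.5 -284.2] [154.9 218.7] 96.4 431 0.0207
red [586.  271.9] [130.9 130.6] 80.7 315 0.0203
yel [644.1   7.4] [130.2 129.6] 0.1 333 0.0205
tape [ 449.  -388.8] [52.1 49.6] 89.2 236 0.0227
mark [439.6 391.3] [36.2 36.1] 86.4 203 0.029
[0.348 0.08  0.001] (array([[-9.21900573e-01,  3.87426218e-01, -5.08031888e-04],
       [ 3.87426534e-01,  9.21899341e-01, -1.51173202e-03],
       [-1.17330359e-04, -1.59049165e-03, -9.99998728e-01]]), np.float64(67.20552385161703))
```

```bash
cat >> h.py <<'E'
def rect2(W,box,zlo,zhi):
    u0,v0,u1,v1=[int(v/1.4) for v in box];S=W[v0:v1,u0:u1];m=((S[...,2]>zlo)&(S[...,2]<zhi)).astype(np.uint8)
    m=cv2.morphologyEx(m,cv2.MORPH_OPEN,np.ones((3,3),np.uint8));n,l,st,_=cv2.connectedComponentsWithStats(m)
    S=np.where((l==1+np.argmax(st[1:,4]))[...,None],S,np.nan);return rect(S,(0,0,S.shape[1],S.shape[0]),zlo,zhi)
E
python3 - <<'E'
from h import *
from plant import robot
W=world(np.load("top0.npz"))
for n,b,lo,hi in [("smart",(310,310,375,410),.006,.015),("key",(405,310,470,400),.009,.02),("lock",(505,370,565,430),.014,.025)]:
    print(n,*rect2(W,b,lo,hi))
s=robot.state()
go(s,.479,.095,.15)
E
```

```text
smart [446.4  82.8] [ 56.7 117.2] 174.2 887 0.0098
key [466.4 -92. ] [ 47.7 109. ] 158.8 723 0.0137
lock [ 370.2 -281.4] [43.  45.7] 175.2 284 0.0193
shift [-404.8 -401.2   72.5] turn 0 pos [0.2613 0.6218 0.2218] yaw 67.2 clk 0.1
```

```bash
python3 - <<'E'
from h import *
from plant import robot
go(robot.state(),.446,.083,.14,84.2)
E
```

```text
shift [-379.  -425.    82.5] turn -17.0 pos [0.2613 0.6218 0.2218] yaw 67.2 clk 0.1
```

```bash
python3 -m jog '[[[-20,-22,0,0],[-34,-38,0,0],[-34,-38,0,0],[-34,-38,0,0],[-34,-38,0,0],[-34,-38,0,0],[-34,-38,0,0],[-34,-38,0,0]]]' 87
python3 -m jog '[[[-34,-38,5,0],[-34,-38,20,0],[-34,-38,25,0],[-19,-23,20,0],[0,0,10,-8.5],[0,0,0,-8.5],[0,0,0,0]]]'
python3 - <<'E'
from h import *
from plant import robot
go(robot.state(),.446,.083,.14,84.2)
c=robot.capture("wrist");cv2.imwrite("pics/w1.png",c["frame"]);W=world(c)
m=((W[...,2]>.006)&(W[...,2]<.016)).astype(np.uint8)
print(rect2(W,(0,0,783,587),.006,.016))
E
```

```text
clock: 0.9
position: [0.3856, 0.2613, 0.2225]
eef_rot: [-0.0, 0.198, 0.98, 0.0]
wrist_force: [1.4, 0.3, -0.3]
grip_width: 0.0875
finger_force: 0.0
clock: 1.6
position: [0.4397, 0.1008, 0.147]
eef_rot: [-0.001, 0.05, 0.999, -0.0]
wrist_force: [-0.5, 0.7, 0.2]
grip_width: 0.0873
finger_force: 0.0
shift [ -8.  -17.1   7. ] turn 0.0 pos [0.4397 0.1008 0.147 ] yaw 84.2 clk 1.6
(array([448. ,  82.7]), array([ 58.1, 117.6]), 174.0, 5986, 0.0101)
```

View pics/w1.png

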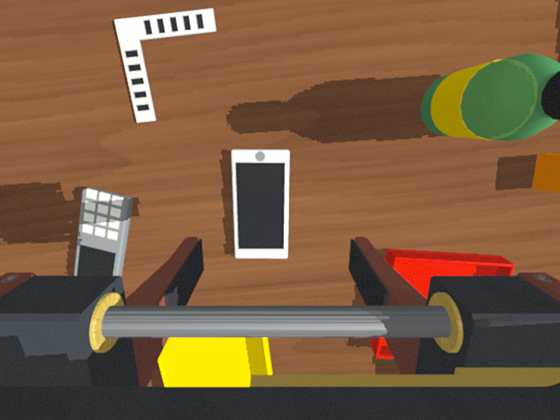

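The wrist view shows the smartphone squarely between the fingers at (260,205), agreeing with the top camera to within 2 mm, so I'll descend.

```bash
python3 -m jog '[[[-9.5,-17,20,0],[0,0,45,0],[0,0,45,0],[0,0,20,0],[0,0,8,0],[0,0,5,0],[0,0,0,0]]]'
python3 -m jog '[[[0,0,0,0],[0,0,0,0],[0,0,0,0],[0,0,0,0],[0,0,0,0],[0,0,0,0]]]' 40 15
python3 - <<'E'
from h import *
from plant import robot
s=robot.state();print(s["grip_width"],s["finger_force"],s["position"])
E
```

```text
clock: 2.35
position: [0.4484, 0.0838, 0.0049]
eef_rot: [0.0, 0.051, 0.999, 0.0]
wrist_force: [-0.3, 0.3, 0.4]
grip_width: 0.0871
finger_force: 0.0
clock: 2.95
position: [0.4482, 0.0836, 0.0049]
eef_rot: [0.0, 0.051, 0.999, 0.0]
wrist_force: [-1.2, -0.4, 6.8]
grip_width: 0.058
finger_force: 15.0
0.05803464713677309 14.999125599861145 [0.44816664 0.08362797 0.00491979]
```

```bash
python3 -m jog '[[[0,0,-8,0],[0,0,-25,0],[0,0,-40,0],[0,0,-30,-3],[0,0,0,-8.5],[0,0,0,-0.7],[0,0,0,0]]]'
python3 - <<'E'
from h import *
from plant import robot
s=robot.state();print(s["grip_width"],s["finger_force"]);go(s,.6059,-.2345,.105,96.4)
E
```

```text
clock: 3.65
position: [0.4473, 0.0833, 0.1073]
eef_rot: [-0.0, -0.054, 0.999, -0.0]
wrist_force: [0.0, -0.8, -1.2]
grip_width: 0.0579
finger_force: 15.0
0.05789389348969819 14.997553825378418
shift [-123.2 -333.1    2.2] turn -0.2 pos [0.4473 0.0833 0.1073] yaw 96.2 clk 3.65
```

```bash
python3 -m jog '[[[-8,-20,0,0],[-14,-38,0,0],[-17,-45,0,0],[-17,-45,0,0],[-17,-45,0,0],[-17,-45,0,0],[-15,-45,0,0],[-11,-30,0,0]]]'
python3 -m jog '[[[-7,-18,0,0],[0,-2,0,0],[0,0,0,0]]]'
python3 - <<'E'
from h import *
from plant import robot
s=robot.state();print(s["grip_width"],s["finger_force"]);go(s,.6059,-.2345,.009,96.4)
c=robot.capture("top");cv2.imwrite("pics/t2.png",cv2.resize(c["frame"][150:300,260:460],(800,600),interpolation=cv2.INTER_CUBIC))
E
```

```text
clock: 4.45
position: [0.5977, -0.2186, 0.1062]
eef_rot: [-0.001, -0.053, 0.999, -0.001]
wrist_force: [0.4, 0.7, -1.1]
grip_width: 0.0578
finger_force: 15.0
clock: 4.75
position: [0.6062, -0.2335, 0.1061]
eef_rot: [-0.001, -0.055, 0.999, 0.0]
wrist_force: [-0.1, 0.9, -1.9]
grip_width: 0.0576
finger_force: 15.0
0.0575720258901849 14.997947216033936
shift [ 0.1 -1.1 97.1] turn -0.1 pos [ 0.6062 -0.2335  0.1061] yaw 96.3 clk 4.75
```

View pics/t2.png

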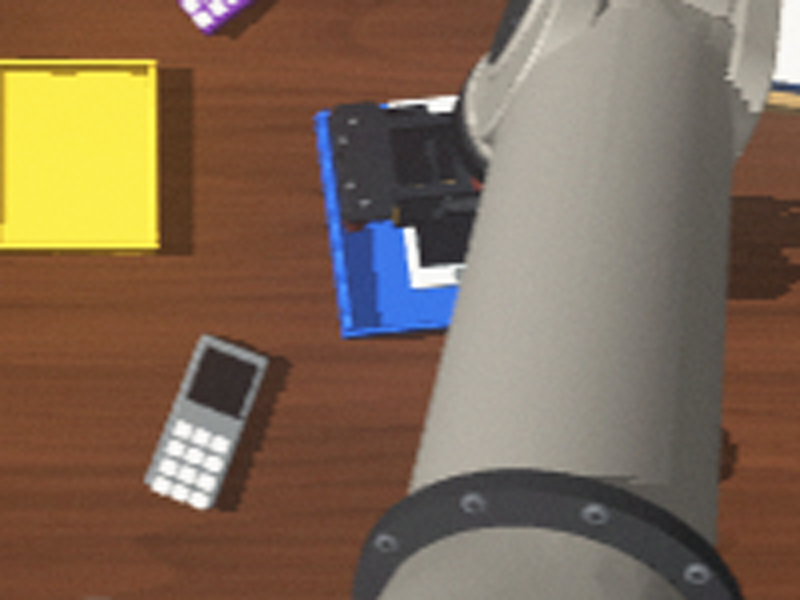

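The phone is held level and aligned over the blue tray (white edge near (430,260) of the crop).

```bash
python3 -m jog '[[[0,-1,20,0],[0,0,35,0],[0,0,20,0],[0,0,10,0],[0,0,5,0],[0,0,2,0],[0,0,2,0],[0,0,0,0]]]'
python3 -m jog '[[[0,0,1,0],[0,0,1,0],[0,0,0,0]]]'
```

```text
clock: 5.6
position: [0.6079, -0.2348, 0.0142]
eef_rot: [0.001, -0.056, 0.998, -0.0]
wrist_force: [0.5, -0.8, -1.5]
grip_width: 0.0578
finger_force: 15.0
clock: 5.9
position: [0.6074, -0.2348, 0.0116]
eef_rot: [0.0, -0.056, 0.998, 0.0]
wrist_force: [-0.6, -0.4, -1.0]
grip_width: 0.0577
finger_force: 15.0
```

```bash
python3 -m jog '[[[0,0,1,0],[0,0,1,0],[0,0,0,0]]]';python3 -m jog '[[[0,0,0.7,0],[0,0,0,0]]]'
```

```text
clock: 6.2
position: [0.6073, -0.2347, 0.0093]
eef_rot: [-0.0, -0.056, 0.998, 0.0]
wrist_force: [-0.1, 0.6, -1.1]
grip_width: 0.0577
finger_force: 15.0
clock: 6.4
position: [0.6074, -0.2347, 0.009]
eef_rot: [0.0, -0.056, 0.998, 0.0]
wrist_force: [-0.8, 0.4, 2.2]
grip_width: 0.0578
finger_force: 15.0
```

```bash
python3 -m jog '[[[0,0,0,0],[0,0,0,0],[0,0,0,0],[0,0,-3,0],[0,0,-20,0],[0,0,-40,0],[0,0,-40,0],[0,0,0,0]]]' 67
python3 - <<'E'
from h import *
from plant import robot
s=robot.state();go(s,.4664,-.092,.12,68.8)
E
```

```text
clock: 7.2
position: [0.611, -0.2365, 0.118]
eef_rot: [0.005, -0.056, 0.998, -0.002]
wrist_force: [0.0, -0.7, 0.5]
grip_width: 0.0673
finger_force: 0.0
shift [127.6 159.6  -3.9] turn 27.6 pos [ 0.611  -0.2365  0.118 ] yaw 96.4 clk 7.2
```

```bash
python3 -m jog '[[[0,0,0,0],[16,20,0,0],[30,38,0,0],[32,40,0,0],[32,40,0,8],[15,24,0,8],[0,0,0,8],[0,0,0,3.6]]]' 75
python3 -m jog '[[[0,0,0,0]]]'
python3 - <<'E'
from h import *
from plant import robot
s=robot.state()
c=robot.capture("wrist");cv2.imwrite("pics/w3.png",c["frame"]);W=world(c);np.savez("w3.npz",**c)
print(r:=rect2(W,(0,0,783,587),.010,.018));s=robot.state()
go(s,r[0][0]/1e3,r[0][1]/1e3,.005,r[2]-90)
c=robot.capture("top");W=world(c);print(rect2(W,(470,230,605,335),.0095,.017),rect2(W,(405,310,470,400),.009,.02))
cv2.imwrite("pics/t3.png",cv2.resize(c["frame"][150:300,260:460],(800,600),interpolation=cv2.INTER_CUBIC))
E
```

```text
clock: 8.0
position: [0.4685, -0.0858, 0.1107]
eef_rot: [-0.001, 0.185, 0.983, -0.0]
wrist_force: [-0.1, -0.6, 0.2]
grip_width: 0.0749
finger_force: 0.0
clock: 8.1
position: [0.469, -0.0867, 0.1108]
eef_rot: [-0.001, 0.184, 0.983, -0.0]
wrist_force: [0.2, -0.1, -0.3]
grip_width: 0.0749
finger_force: 0.0
(array([467.4, -92.4]), array([ 48., 109.]), 158.7, 5992, 0.0138)
shift [ -0.4  -5.7 105.9] turn 0.2 pos [ 0.4693 -0.0869  0.1109] yaw 68.9 clk 8.15Traceback (most recent call last):
  File "<stdin>", line 7, in <module>
  File "h.py", line 21, in rect2
    S=np.where((l==1+np.argmax(st[1:,4]))[...,None],S,np.nan);return rect(S,(0,0,S.shape[1],S.shape[0]),zlo,zhi)
                     ~~~~~~~~~^^^^^^^^^^
    return _wrapfunc(a, 'argmax', axis=axis, out=out, **kwds)
    return bound(*args, **kwds)
ValueError: attempt to get argmax of an empty sequence
```

View pics/w3.png

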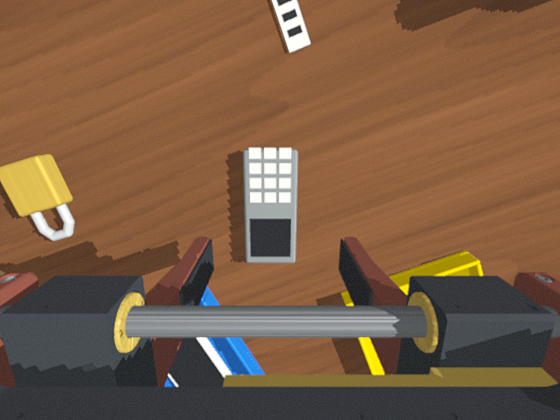

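The keypad phone is at (270,205), aligned with the fingers.

```bash
python3 -m jog '[[[0,-5.7,15,0],[0,0,40,0],[0,0,30,0],[0,0,12,0],[0,0,6,0],[0,0,3,0],[0,0,0,0]]]'
python3 -m jog '[[[0,0,0,0],[0,0,0,0],[0,0,0,0],[0,0,0,0],[0,0,0,0],[0,0,0,0]]]' 30 15
python3 -m jog '[[[0,0,-8,0],[0,0,-25,0],[0,0,-40,0],[0,0,-30,-8],[0,0,0,-8],[0,0,0,-8],[0,0,0,-3.6],[0,0,0,0]]]'
python3 - <<'E'
from h import *
from plant import robot
s=robot.state();go(s,.6173,-.3359,.105,96.4)
E
```

```text
clock: 8.9
position: [0.4686, -0.0926, 0.0064]
eef_rot: [0.0, 0.184, 0.983, 0.0]
wrist_force: [-0.1, 0.3, -0.1]
grip_width: 0.0749
finger_force: 0.0
clock: 9.5
position: [0.4683, -0.0924, 0.0061]
eef_rot: [0.0, 0.184, 0.983, 0.0]
wrist_force: [-0.9, 1.2, 5.9]
grip_width: 0.0477
finger_force: 15.0
clock: 10.3
position: [0.4677, -0.0926, 0.1091]
eef_rot: [0.0, -0.056, 0.998, 0.0]
wrist_force: [0.3, 0.2, -1.2]
grip_width: 0.0476
finger_force: 15.0
shift [-121.5 -258.5    4.1] turn 0.0 pos [ 0.4677 -0.0926  0.1091] yaw 96.4 clk 10.3
```

```bash
python3 -m jog '[[[-9,-18,0,0],[-18,-38,0,0],[-20,-43,0,0],[-20,-43,0,0],[-20,-43,0,0],[-17,-38,0,0],[-11,-23,0,0],[-6.5,-12.5,0,0]]]'
python3 -m jog '[[[0,0,0,0],[0,0,0,0]]]'
python3 - <<'E'
from h import *
from plant import robot
s=robot.state();go(s,.6173,-.3359,.0101,96.4)
c=robot.capture("wrist");cv2.imwrite("pics/w4.png",c["frame"]);W=world(c)
S=(c["frame"].min(2)>150)&(W[...,2]<.03);p=W[S];print(np.nanmin(p,0),np.nanmax(p,0))
E
```

```text
clock: 11.1
position: [0.6176, -0.3388, 0.1084]
eef_rot: [-0.0, -0.054, 0.999, -0.001]
wrist_force: [0.0, -0.4, -0.1]
grip_width: 0.048
finger_force: 15.0
clock: 11.3
position: [0.617, -0.3351, 0.1083]
eef_rot: [-0.001, -0.055, 0.998, 0.0]
wrist_force: [-0.3, 0.2, -1.4]
grip_width: 0.0477
finger_force: 15.0
shift [-0.4 -0.9 98.2] turn -0.1 pos [ 0.617  -0.3351  0.1083] yaw 96.3 clk 11.3
[ 0.46120906 -0.52392278 -0.0010857 ] [ 0.77257218 -0.08841337  0.02468916]
```

View pics/w4.png

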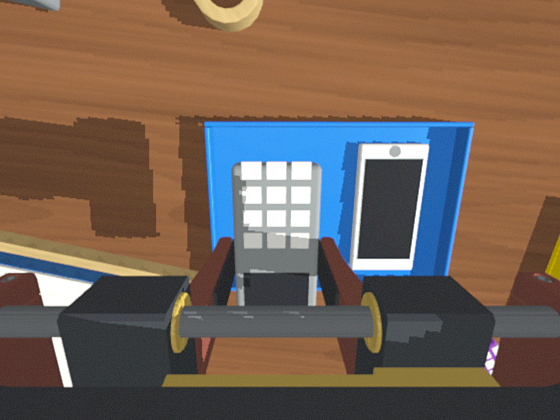

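The smartphone lies flat in the right half of the tray at (390,205), and the left half is free for the keypad phone.

```bash
python3 -m jog '[[[0,-1,20,0],[0,0,35,0],[0,0,20,0],[0,0,10,0],[0,0,5,0],[0,0,3,0],[0,0,1.5,0],[0,0,0,0]]]'
python3 -m jog '[[[0,0,1,0],[0,0,1,0],[0,0,0,0]]]'
python3 -m jog '[[[0,0,1,0],[0,0,0,0]]]'
```

```text
clock: 12.15
position: [0.6182, -0.337, 0.0151]
eef_rot: [0.001, -0.056, 0.998, -0.0]
wrist_force: [-0.8, -0.4, -1.5]
grip_width: 0.048
finger_force: 15.0
clock: 12.45
position: [0.6177, -0.3368, 0.0124]
eef_rot: [0.0, -0.056, 0.998, 0.0]
wrist_force: [0.7, -0.4, -0.5]
grip_width: 0.0477
finger_force: 15.0
clock: 12.65
position: [0.6177, -0.3368, 0.0112]
eef_rot: [-0.0, -0.056, 0.998, 0.0]
wrist_force: [-0.2, -0.5, -0.5]
grip_width: 0.0475
finger_force: 15.0
```

```bash
python3 -m jog '[[[0,0,1,0],[0,0,0,0],[0,0,0,0]]]';python3 -m jog '[[[0,0,0.5,0],[0,0,0,0]]]'
```

```text
clock: 12.95
position: [0.6178, -0.3368, 0.0103]
eef_rot: [0.0, -0.056, 0.998, -0.0]
wrist_force: [-0.8, -0.9, -0.5]
grip_width: 0.0478
finger_force: 15.0
clock: 13.15
position: [0.6178, -0.3368, 0.0103]
eef_rot: [0.0, -0.056, 0.998, 0.0]
wrist_force: [-1.1, 1.2, 3.6]
grip_width: 0.0475
finger_force: 15.0
```

```bash
python3 -m jog '[[[0,0,0,0],[0,0,0,0],[0,0,0,0],[0,0,-3,0],[0,0,-20,0],[0,0,-45,0],[0,0,-45,0],[0,0,-45,0]]]' 57
python3 -m jog '[[[0,0,-45,0],[0,0,-25,0],[0,0,0,0],[0,0,0,0]]]'
python3 - <<'E'
from h import *
from plant import robot
s=robot.state();go(s,.365,.2783,.23);print(s["joints"])
E
```

```text
clock: 13.95
position: [0.6174, -0.3368, 0.1695]
eef_rot: [-0.0, -0.056, 0.998, 0.0]
wrist_force: [0.5, -0.8, -0.1]
grip_width: 0.0567
finger_force: 0.0
clock: 14.35
position: [0.6177, -0.3368, 0.2381]
eef_rot: [0.0, -0.056, 0.998, -0.0]
wrist_force: [-0.3, 0.3, -0.1]
grip_width: 0.0571
finger_force: 0.0
shift [182.5 639.4   7.8] turn 0 pos [ 0.6177 -0.3368  0.2381] yaw 96.4 clk 14.35
[ 0.18908773  0.52794677  0.33380118  1.4790859  -0.18095911  1.16423799
  2.23486286]
```

```bash
python3 -m jog '[[[6,20,0,0],[10,35,0,0],[13,46,0,0],[13,46,0,0],[13,46,0,0],[13,46,0,0],[13,46,0,0],[13,46,0,0]]]' 60
python3 -m jog '[[[13,46,0,0],[13,46,0,0],[13,46,0,0],[13,46,0,0],[13,46,0,0],[10,35,0,0],[7,23,0,0],[0,0,0,0]]]'
python3 -m jog '[[[0,0,0,0],[0,0,0,0]]]'
python3 - <<'E'
from h import *
from plant import robot
s=robot.state();go(s,.365,.2783,.23);print(s["joints"])
c=robot.capture("wrist");cv2.imwrite("pics/w5.png",c["frame"]);W=world(c)
print(rect2(W,(0,0,783,587),.145,.16))
c=robot.capture("scene");cv2.imwrite("pics/s5.png",c["frame"])
E
```

```text
clock: 15.15
position: [0.4852, -0.0166, 0.2361]
eef_rot: [-0.002, -0.056, 0.998, -0.0]
wrist_force: [0.6, 0.6, 0.9]
grip_width: 0.0601
finger_force: 0.0
clock: 15.95
position: [0.3711, 0.2614, 0.2363]
eef_rot: [-0.001, -0.059, 0.998, -0.0]
wrist_force: [-0.5, 0.0, 0.4]
grip_width: 0.0598
finger_force: 0.0
clock: 16.15
position: [0.3739, 0.2571, 0.237]
eef_rot: [-0.001, -0.055, 0.998, -0.001]
wrist_force: [-0.6, -0.3, 0.6]
grip_width: 0.06
finger_force: 0.0
shift [ 6.5 22.1  6.9] turn 0 pos [0.3739 0.2571 0.237 ] yaw 96.3 clk 16.15
[-0.68912972  0.09773173 -0.05460428  2.03949134  0.00661212  1.00644021
  0.93371493]
(array([365.8, 278.8]), array([29.2, 28.7]), 5.2, 914, 0.1516)
```

View pics/w5.png

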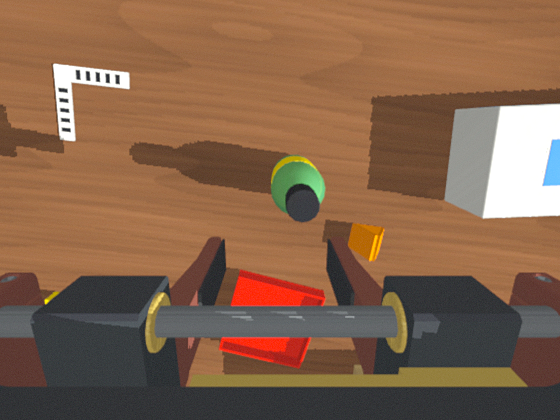

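View pics/s5.png

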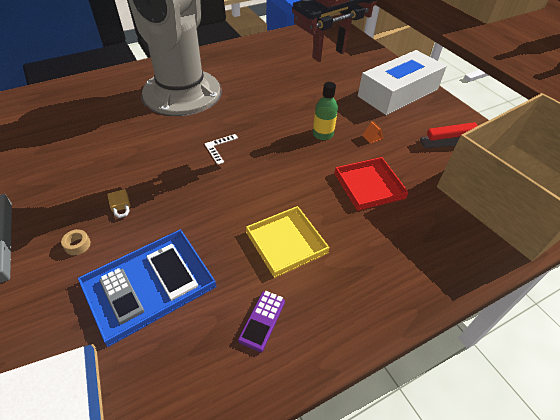

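Both phones lie flat in the blue tray. The bottle cap is at (302,203) in the wrist view, about 22 mm ahead along tool y.

```bash
python3 -m jog '[[[3,11,0,0],[3,11,0,0],[0,0,0,0],[0,0,0,0]]]'
python3 - <<'E'
from h import *
from plant import robot
s=robot.state();go(s,.3655,.2787,.12)
E
```

```text
clock: 16.65
position: [0.3651, 0.2803, 0.2378]
eef_rot: [-0.0, -0.057, 0.998, -0.0]
wrist_force: [-0.2, -0.6, 0.5]
grip_width: 0.0597
finger_force: 0.0
shift [ -0.2  -1.7 117.8] turn 0 pos [0.3651 0.2803 0.2378] yaw 96.5 clk 16.65
```

```bash
python3 -m jog '[[[0,-1.7,15,0],[0,0,40,0],[0,0,35,0],[0,0,15,0],[0,0,8,0],[0,0,4,0],[0,0,0,0],[0,0,0,0]]]' 60
python3 -m jog '[[[0,0,0,0],[0,0,0,0],[0,0,0,0],[0,0,0,0],[0,0,0,0],[0,0,0,0]]]' 20 25
python3 -m jog '[[[0,0,-2,0],[0,0,-6,0],[0,0,-15,0],[0,0,-25,0],[0,0,-22,0],[0,0,-10,0],[0,0,0,0]]]'
python3 - <<'E'
from h import *
from plant import robot
s=robot.state();go(s,.586,.2719,.2)
E
```

```text
clock: 17.45
position: [0.3661, 0.2786, 0.1217]
eef_rot: [0.001, -0.056, 0.998, 0.001]
wrist_force: [-0.4, 0.8, 0.0]
grip_width: 0.0602
finger_force: 0.0
clock: 18.05
position: [0.3656, 0.2784, 0.1209]
eef_rot: [0.0, -0.056, 0.998, 0.0]
wrist_force: [0.1, -0.1, 0.7]
grip_width: 0.0298
finger_force: 25.0
clock: 18.75
position: [0.3661, 0.2787, 0.202]
eef_rot: [0.001, -0.056, 0.998, 0.001]
wrist_force: [0.0, -0.2, -2.8]
grip_width: 0.0298
finger_force: 25.0
shift [-217.8  -31.3    2.4] turn 0 pos [0.3661 0.2787 0.202 ] yaw 96.4 clk 18.75
```

```bash
python3 -m jog '[[[-6,-1,0,0],[-14,-2,0,0],[-22,-3,0,0],[-27,-4,0,0],[-30,-4,0,0],[-30,-4,0,0],[-28,-4,0,0],[-24,-4,0,0]]]'
python3 -m jog '[[[-18,-2.5,0,0],[-11,-1.5,0,0],[-6,-1,0,0],[-2,-0.5,0,0],[0,0,0,0],[0,0,0,0]]]'
python3 - <<'E'
from h import *
from plant import robot
s=robot.state();go(s,.586,.2719,.125)
c=robot.capture("wrist");cv2.imwrite("pics/w6.png",c["frame"])
E
```

```text
clock: 19.55
position: [0.5506, 0.2714, 0.1991]
eef_rot: [-0.001, -0.055, 0.998, -0.001]
wrist_force: [0.2, 0.8, -2.9]
grip_width: 0.0297
finger_force: 25.0
clock: 20.15
position: [0.5849, 0.2715, 0.2008]
eef_rot: [-0.0, -0.056, 0.998, 0.0]
wrist_force: [0.0, 0.7, -2.5]
grip_width: 0.0298
finger_force: 25.0
shift [-1.1  0.3 75.8] turn 0 pos [0.5849 0.2715 0.2008] yaw 96.5 clk 20.15
```

View pics/w6.png

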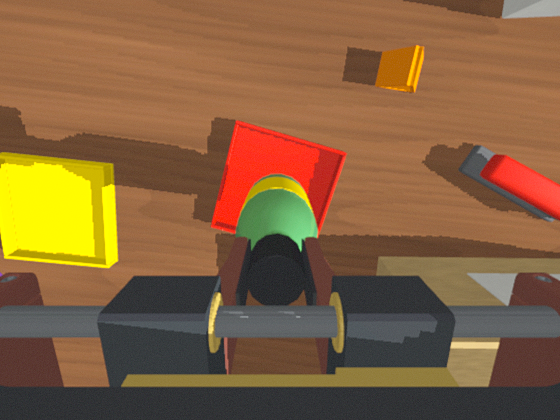

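```bash
python3 - <<'E'
from h import *
W=world(np.load("top0.npz"));p=W[60:195,0:128].reshape(-1,3);p=p[p[:,2]>.06]
print(np.percentile(p,[0.5,99.5],axis=0))
E
python3 -m jog '[[[-1,0,5,0],[0,0,15,0],[0,0,20,0],[0,0,15,0],[0,0,8,0],[0,0,3,0],[0,0,0,0]]]'
python3 - <<'E'
from h import *
from plant import robot
s=robot.state();go(s,.586,.2719,.125);print(s["wrist_force"])
E
```

```text
[[0.63677232 0.41796784 0.06047624]
 [0.91902834 0.73297466 0.16184217]]
clock: 20.9
position: [0.5866, 0.2713, 0.1345]
eef_rot: [-0.0, -0.056, 0.998, -0.0]
wrist_force: [-0.0, -1.0, -2.5]
grip_width: 0.0294
finger_force: 25.0
shift [0.6 0.7 9.5] turn 0 pos [0.5866 0.2713 0.1345] yaw 96.4 clk 20.9
[-0.03148261 -0.97715945 -2.5320686 ]
```

The box is clear of the gripper, so I'll finish the lowering slowly.

```bash
python3 -m jog '[[[0,0,3,0],[0,0,2,0],[0,0,1.5,0],[0,0,1,0],[0,0,0,0]]]'
python3 -m jog '[[[0,0,1,0],[0,0,0,0],[0,0,0,0]]]'
```

```text
clock: 21.4
position: [0.5866, 0.2713, 0.1273]
eef_rot: [-0.0, -0.056, 0.998, -0.0]
wrist_force: [-0.2, 0.6, -3.4]
grip_width: 0.0292
finger_force: 25.0
clock: 21.7
position: [0.5867, 0.2713, 0.1263]
eef_rot: [0.0, -0.056, 0.998, 0.0]
wrist_force: [-0.2, 0.1, -3.2]
grip_width: 0.0293
finger_force: 25.0
```

```bash
python3 -m jog '[[[0,0,0.5,0],[0,0,0,0],[0,0,0,0]]]'
```

```text
clock: 22.0
position: [0.5866, 0.2713, 0.1258]
eef_rot: [-0.0, -0.056, 0.998, 0.0]
wrist_force: [-0.8, 0.1, -2.8]
grip_width: 0.0294
finger_force: 25.0
```

```bash
python3 -m jog '[[[0,0,0.6,0],[0,0,0,0],[0,0,0,0]]]'; python3 -m jog '[[[0,0,0.5,0],[0,0,0,0]]]'
```

```text
clock: 22.3
position: [0.5867, 0.2713, 0.1252]
eef_rot: [-0.0, -0.056, 0.998, -0.0]
wrist_force: [-0.3, -0.1, -2.1]
grip_width: 0.0294
finger_force: 25.0
clock: 22.5
position: [0.5868, 0.2714, 0.125]
eef_rot: [0.0, -0.056, 0.998, 0.0]
wrist_force: [-1.2, -0.3, 0.3]
grip_width: 0.0297
finger_force: 25.0
```

```bash
python3 -m jog '[[[0,0,0,0],[0,0,0,0],[0,0,0,0],[0,0,-5,0],[0,0,-20,0],[0,0,-40,0],[0,0,-40,0],[0,0,0,0]]]' 60
python3 - <<'E'
from h import *
from plant import robot
s=robot.state();go(s,.371,-.2814,.13,85.2)
c=robot.capture("scene");cv2.imwrite("pics/s7.png",c["frame"])
E
```

```text
clock: 23.3
position: [0.5899, 0.2728, 0.2366]
eef_rot: [0.005, -0.056, 0.998, 0.002]
wrist_force: [1.0, 0.3, -0.4]
grip_width: 0.0598
finger_force: 0.0
shift [ 280.2 -526.9  101.5] turn 11.2 pos [0.5899 0.2728 0.2366] yaw 96.4 clk 23.3
```

View pics/s7.png

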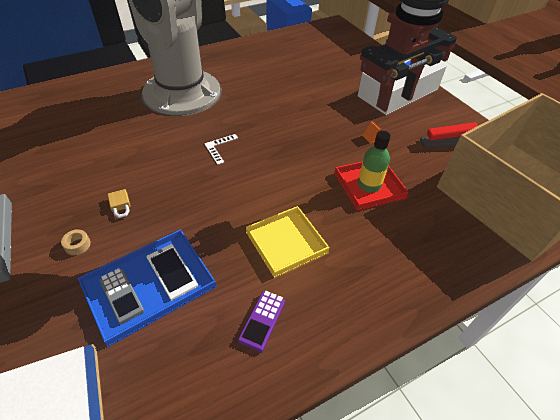

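The bottle stands upright in the red tray at (372,175). The padlock is next.

```bash
python3 -m jog '[[[7,-13,0,0],[15,-28,0,0],[21,-39.5,0,0],[21,-39.5,0,0],[21,-39.5,0,0],[21,-39.5,0,0],[21,-39.5,0,0],[21,-39.5,0,0]]]' 75
python3 -m jog '[[[21,-39.5,0,0],[21,-39.5,10,0],[21,-39.5,20,0],[21,-39.5,25,0],[21,-39.5,25,0],[18,-34,20,0],[9,-17,0,8],[0,0,0,3.2]]]'
python3 -m jog '[[[0,0,0,0],[0,0,0,0]]]'
python3 - <<'E'
from h import *
from plant import robot
c=robot.capture("wrist");cv2.imwrite("pics/w8.png",c["frame"]);W=world(c)
print(r:=rect2(W,(0,0,783,587),.0165,.0235))
s=robot.state();go(s,r[0][0]/1e3,r[0][1]/1e3,.005,85.2)
E
```

```text
clock: 24.15
position: [0.4678, -0.0239, 0.2282]
eef_rot: [-0.001, -0.056, 0.998, -0.0]
wrist_force: [0.1, -0.1, -0.2]
grip_width: 0.0749
finger_force: 0.0
clock: 24.95
position: [0.3634, -0.2834, 0.1291]
eef_rot: [-0.002, 0.047, 0.999, 0.0]
wrist_force: [0.1, 0.7, 0.2]
grip_width: 0.0752
finger_force: 0.0
clock: 25.15
position: [0.3668, -0.2805, 0.1302]
eef_rot: [-0.001, 0.041, 0.999, 0.0]
wrist_force: [-0.7, 0.3, -0.0]
grip_width: 0.0755
finger_force: 0.0
(array([ 371.4, -281.5]), array([41.3, 45.4]), 174.1, 1970, 0.0195)
shift [ -4.4  -0.8 125.4] turn 0.1 pos [ 0.3673 -0.2804  0.1304] yaw 85.3 clk 25.2
```

View pics/w8.png

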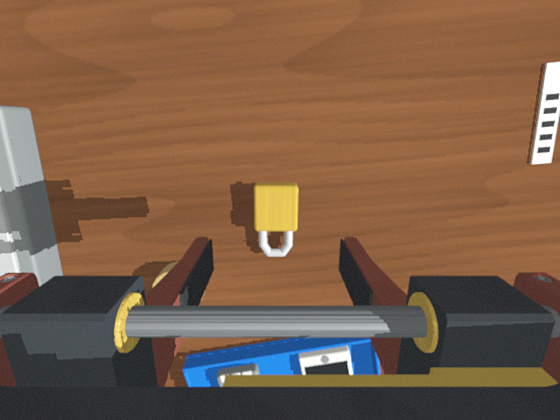

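The padlock is centred between the fingers at (276,207).

```bash
python3 -m jog '[[[-4.5,-1,20,0],[0,0,42,0],[0,0,35,0],[0,0,15,0],[0,0,9,0],[0,0,3.5,0],[0,0,0,0]]]'
python3 -m jog '[[[0,0,0,0],[0,0,0,0],[0,0,0,0],[0,0,0,0],[0,0,0,0],[0,0,0,0]]]' 25 25
python3 -m jog '[[[0,0,-8,0],[0,0,-25,0],[0,0,-40,0],[0,0,-35,0],[0,0,-12,0],[0,0,0,0]]]'
python3 - <<'E'
from h import *
from plant import robot
s=robot.state();go(s,.640,.0074,.12,90)
E
```

```text
clock: 25.9
position: [0.3727, -0.2824, 0.0067]
eef_rot: [0.0, 0.041, 0.999, -0.0]
wrist_force: [0.4, -0.3, 0.4]
grip_width: 0.075
finger_force: 0.0
clock: 26.5
position: [0.3725, -0.2823, 0.0067]
eef_rot: [0.0, 0.042, 0.999, 0.0]
wrist_force: [-0.6, 1.8, 5.6]
grip_width: 0.0418
finger_force: 25.0
clock: 27.1
position: [0.3733, -0.2829, 0.1278]
eef_rot: [0.002, 0.042, 0.999, -0.001]
wrist_force: [-0.4, -0.1, -2.0]
grip_width: 0.0419
finger_force: 25.0
shift [-241.5  311.5    8.3] turn -4.8 pos [ 0.3733 -0.2829  0.1278] yaw 85.2 clk 27.1
```

```bash
python3 -m jog '[[[-10,13,0,0],[-19,26,0,0],[-27,36,0,0],[-27,36,0,0],[-27,36,0,0],[-27,36,0,0],[-27,36,0,0],[-27,36,0,0]]]'
python3 -m jog '[[[-21,28,0,0],[-12,16,0,0],[-7,9,0,0],[0,3,0,0],[0,0,0,0],[0,0,0,0]]]'
python3 - <<'E'
from h import *
from plant import robot
s=robot.state();go(s,.630,.0074,.0107,90)
E
```

```text
clock: 27.9
position: [0.5836, -0.0427, 0.1238]
eef_rot: [-0.002, 0.042, 0.999, -0.0]
wrist_force: [0.5, -0.1, -1.2]
grip_width: 0.0418
finger_force: 25.0
clock: 28.5
position: [0.6274, 0.0065, 0.126]
eef_rot: [-0.001, 0.043, 0.999, -0.0]
wrist_force: [-0.8, 0.7, -2.5]
grip_width: 0.0419
finger_force: 25.0
shift [ -2.6   1.3 115.3] turn -4.9 pos [0.6274 0.0065 0.126 ] yaw 85.1 clk 28.5
```

```bash
python3 -m jog '[[[-2,1,20,0],[0,0,40,0],[0,0,28,0],[0,0,12,0],[0,0,7,0],[0,0,3,0],[0,0,2,0],[0,0,0,0]]]'
python3 -m jog '[[[0,0,1,0],[0,0,1,0],[0,0,0,0]]]'
```

```text
clock: 29.3
position: [0.6314, 0.0089, 0.0154]
eef_rot: [0.001, 0.042, 0.999, 0.0]
wrist_force: [0.7, -1.0, -2.1]
grip_width: 0.0416
finger_force: 25.0
clock: 29.6
position: [0.6307, 0.0091, 0.0126]
eef_rot: [0.0, 0.042, 0.999, 0.0]
wrist_force: [0.0, 0.1, -0.9]
grip_width: 0.0419
finger_force: 25.0
```

```bash
python3 -m jog '[[[0,0,1,0],[0,0,0.8,0],[0,0,0,0]]]'
python3 -m jog '[[[0,0,0.5,0],[0,0,0,0]]]'
```

```text
clock: 29.9
position: [0.6306, 0.009, 0.0107]
eef_rot: [-0.0, 0.042, 0.999, 0.0]
wrist_force: [-0.4, -0.3, 0.1]
grip_width: 0.0417
finger_force: 25.0
clock: 30.1
position: [0.6307, 0.009, 0.0107]
eef_rot: [0.0, 0.042, 0.999, 0.0]
wrist_force: [-2.3, 0.7, 6.1]
grip_width: 0.0417
finger_force: 25.0
```

```bash
python3 -m jog '[[[0,0,0,0],[0,0,0,0],[0,0,0,0],[0,0,-5,0],[0,0,-25,0],[0,0,-45,0],[0,0,-45,0],[0,0,-45,0]]]' 60
python3 -m jog '[[[0,0,-40,0],[0,0,-20,0],[0,0,0,0],[0,0,0,0],[0,0,0,0]]]'
python3 - <<'E'
from h import *
from plant import robot
c=robot.capture("scene");cv2.imwrite("pics/s9.png",cv2.resize(c["frame"],(784,588),interpolation=cv2.INTER_CUBIC))
W=world(robot.capture("top"))
for n,b,lo,hi in [("blue",(485,255,590,318),.011,.024),("bottle",(190,190,290,330),.147,.17),("tape",(560,340,620,400),.01,.03),("mark",(160,340,220,400),.01,.06)]:
  try: print(n,rect2(W,b,lo,hi))
  except ValueError: print(n,"hidden")
E
```

```text
clock: 30.9
position: [0.6304, 0.0088, 0.1771]
eef_rot: [-0.0, 0.042, 0.999, -0.0]
wrist_force: [0.2, 0.3, -0.5]
grip_width: 0.0599
finger_force: 0.0
clock: 31.4
position: [0.6296, 0.0091, 0.2334]
eef_rot: [-0.001, 0.042, 0.999, -0.0]
wrist_force: [-0.6, 1.0, 0.9]
grip_width: 0.0596
finger_force: 0.0
blue (array([ 606.1, -233.9]), array([117.8,  57.4]), 6.0, 802, 0.0141)
bottle (array([584.6, 271.3]), array([27.2, 28.6]), 95.7, 129, 0.1552)
tape (array([ 450., -389.]), array([50. , 50.5]), 166.9, 241, 0.0231)
mark (array([439.7, 392. ]), array([37. , 35.7]), 89.4, 199, 0.0306)
```

View pics/s9.png

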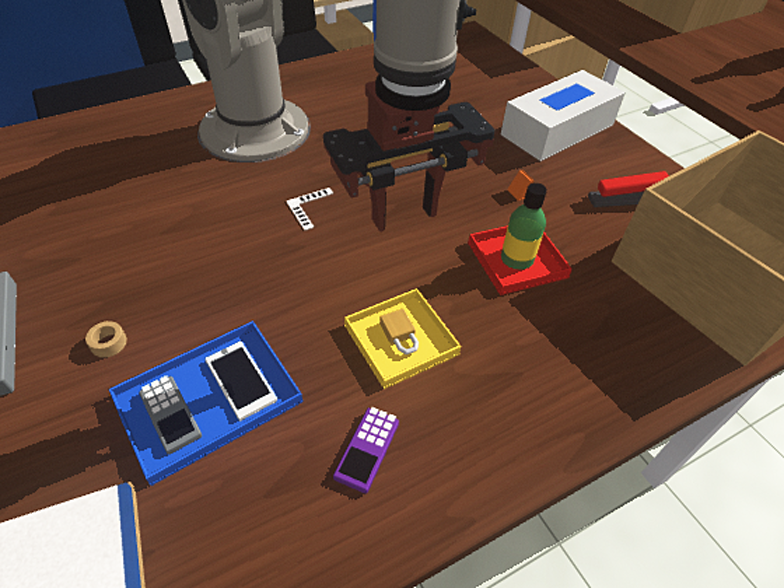

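Everything is in place: both phones flat in blue at (170,415) and (240,380), the bottle upright in red at (525,230), and the padlock in yellow at (400,330). The tape and marker haven't moved.

```bash
python3 -c "
from plant import robot
print(robot.job_done())"
```

```text
the job is handed in; nothing more can be done
None
```

The job is handed in at about 31 s on the robot's clock: both phones are flat and screen up side by side in the blue tray, the bottle is upright in the red tray, the padlock is in the yellow tray, and the marker and tape are where they were.

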